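# Pin the gouache tray to its foot

### The arm

A 6-joint arm with a two-finger parallel gripper is mounted at the origin on the work surface. World frame = base frame: x ahead of the robot, y to its left, z up, the work surface at z = 0. Lengths are in m, angles in rad, forces in N, time in s.
With the tool pointing down it reaches from about 0.25 to 0.8 m from the base axis. Payload 3.9 kg.
Tool frame: the origin (TCP) lies on the centre line of the jaws, within the pads' length; the fingertips stand 14 mm ahead of it and the grasp point (between the pads) lies 5 mm behind it; z points along the fingers, y is the direction in which the jaws open and shut (so a half turn about z gives the same grasp; the last joint's range is limited). The gripper opens to 85 mm and grips with 20 to 120 N. Pads are 22 mm wide; open, the fingers measure 114 mm over their backs; the gripper's body (76 mm by 85 mm) begins 54 mm behind the grasp point. The pads swing forward as they close: fully open they stand 13 mm farther back than shut.
Start: joints at [-1.168, 0.26, -0.138, 1.173, 0, 1.571], TCP at [0.206, -0.483, 0.245] pointing down, gripper open.
Joint ranges: [-2.78, 2.78], [-0.83, 1.72], [-1.28, 1.37], [-1.9, 2.12], [-1.57, 1.48], [-3.14, 3.14]. Speed limits (rad/s): [2.57, 2.57, 3.14, 3.14, 3.14, 3.14].

### API

Orientations are given as [roll, pitch, yaw] about the fixed x, y, z axes, in that order (R = Rz(yaw) Ry(pitch) Rx(roll)).
In Python, from cell import r gives the robot as it stands. The module is installed in compiled form; this text tells all that it offers. Calls block until the motion is done:
- r.move_to(position, orientation): joint-space move of the TCP to a pose.
- r.line_to(position, vel=0.15, orientation=None, force_limit=None): straight line of the TCP; orientation=None keeps the orientation; vel is the mean speed in m/s. With force_limit (N) it stops when the force on the tool has changed by that much, and returns True; else False.
- r.move_joints(angles): joint-space move.
- r.open() and r.close_gripper(squeeze=None): open the fingers fully, or close them until they stop; squeeze is the grip in N (None keeps the last).
- r.sleep(seconds).
- r.solve_ik(position, orientation): joint angles nearest the present ones, or None.
- r.capture(name): name is "scene" or "side" or "wrist"; returns a dict with "image" (384x512x3 uint8, blue, green, red), "mtx" (3x3 intrinsics, pixels), "D" ([k1, k2, p1, p2, k3] as OpenCV has them; the pictures are not rectified), "rvec" (rotation vector, rad) and "tvec" (3), from world to camera coordinates, as OpenCV has them. Camera axes: x right, y down, z forward; pixel columns grow to the right and rows downward; lengths in m; the calibration is good to about 2 mm. A picture is of the moment at which its call begins. There is no depth.
A pose or a line that the arm cannot do raises r.PlanningError and nothing moves.
- r.hand_in(): hands the job in, once; it reports no verdict.
Readings, each from a call of its own:
- r.get_clock(): time.
- r.get_qpos(): joint angles.
- r.get_dq(): joint speeds.
- r.get_tau(): joint torques, N m.
- r.get_tcp_pos(): TCP position.
- r.get_tcp_rot(): TCP orientation.
- r.get_force(): force on the tool from outside, world axes, zero at the start.
- r.get_ft_torque(): the same for the moment, N m.
- r.get_grip_width(): finger opening in m.
Only numpy, scipy, OpenCV 4.12 (cv2) and the standard library are available. Lean on these libraries where they do the work, as an engineer would, in place of code of your own. Each camera call takes 0.05 s, during which the arm holds its last target.

### The job

Take the red-knobbed stack pin out of its wooden holder and push it down through the hole in the jar tray, then shift the tray with it over the dark wooden foot until the nose finds the hidden hole in the brass bush below. Push the pin gently fully home, upright with its collar resting on the tray, and let go. Feel for the hole with a light touch, never bear down hard or tip the tray, and leave the paint carton, tumbler and phone alone.

Things in the scene. Friction and masses are not known exactly. Their poses are not given: they have to be found in the camera images.
- pin: Stack pin, 120 g, standing upright in the holder. Origin at the centre of its nose (lower end), z up along the pin. Brass rod 12 mm in diameter from z = 0 to 50 mm; brass collar 32 mm in diameter from 50 to 54 mm; red square knob 22 x 22 mm from 54 to 90 mm, its faces square to the pin's x and y axes: grip it there.
- pin_tip (a point): Centre of the pin's nose end, the same point as the pin's origin. The nose is chamfered from 9 to 12 mm diameter over its first 2 mm. With the pin home, the nose is 36 mm below the foot's top face, 4 mm above the table.
- holder: Fixed block of mid-brown wood 60 x 60 x 60 mm, origin at the centre of its underside. A vertical 15 mm hole in the middle holds the pin: its collar rests on the top and its nose hangs 10 mm above the table.
- tray: Loose light-wood tray 150 x 150 x 14 mm, about 0.35 kg (varies), lying flat on the foot, 22 to 37 mm off its centre, free to slide on it. Origin at the centre of its underside, z up. In each corner, 56 mm from the centre in x and y, a paint jar with a white cap is glued on, 32 mm in diameter, 30 mm above the tray's top.
- tray_hole (a point): Centre of the mouth, on the tray's top face, of the vertical 13.5 mm through hole in the tray's centre (1 mm chamfer).
- foot: Fixed dark wooden slab 220 x 220 x 40 mm, screwed to the table, with a white inlaid line at the middle of each edge pointing to its centre. Origin at the centre of its underside, z up. A 50 x 50 mm pocket in its middle, covered by the tray, is filled by a fixed brass bush, 30 mm thick, its top 1.5 mm below the foot's top face.
- foot_top (a point): Centre of the foot's top face, 40 mm above the table. The bush below has one vertical 13.5 mm through hole (1 mm chamfer) whose axis lies 6 mm from this point, in a direction that differs every time and cannot be seen: it must be felt for with the pin's nose, which drops in when over it. The bush does not turn.
- carton: Bystander: closed white paint carton with coloured bands, 120 x 80 x 45 mm, origin at the centre of its underside.
- tumbler: Bystander: empty green glass tumbler, 66 mm in diameter, 85 mm tall, origin at the centre of its underside.
- phone: Bystander: black phone lying flat, 150 x 72 x 9 mm, origin at the centre of its underside.
Mind the look-alikes: they are no part of the job. Of the things like the pin, leave any that is turquoise; of the rest the larger one is meant.

How it is judged:
On the way, in this order (a step that is already met when the one before it is completed fails the run):
1. the pin's nose is at least 4 mm down in the tray's hole (horizontal distance between pin_tip and tray_hole below 0.005 m and z of pin_tip in the frame of tray below 0.01 m), for 0.1 s.
2. the pin's nose has entered the hole in the bush by 5 mm (horizontal distance between pin_tip and tray_hole below 0.005 m and z of pin_tip in the frame of foot below 0.0335 m), for 0.1 s.
At the end, for the whole second after the job is handed in: Pin through tray and bush, upright (0.08 rad), nose at least 33.5 mm below the foot's top and the tray's underside, within 12 mm of the foot's centre and 5 mm of the tray's hole axis; tray flat on the foot (2.5 mm, 0.04 rad); both at rest and released (z of pin_tip in the frame of foot below 0.0065 m and horizontal distance between pin_tip and tray_hole below 0.005 m and horizontal distance between pin_tip and foot_top below 0.012 m and z of pin_tip in the frame of tray below -0.0335 m and angle between pin's own z axis and vertical below 0.08 rad and z of tray in the frame of foot between 0.0375 and 0.0425 m and angle between tray's own z axis and vertical below 0.04 rad and linear speed of each of pin, tray below 0.02 m/s); the robot touches nothing.
It fails at once if the pin presses on the foot or its bush with more than 40 N (contact force between pin and foot above 40 N).
It fails at once if the pin presses on the tray with more than 40 N (contact force between pin and tray above 40 N).
It fails at once if the tray tips more than 0.15 rad (angle between tray's own z axis and vertical above 0.15 rad).
It fails at once if the carton, tumbler or phone is moved more than 20 mm (distance of any of carton, tumbler, phone from where it was at the start of the episode above 0.02 m).
It also fails if it takes over 58 s, if anything falls off the work surface, if the arm or the gripper's body presses on something with over 40 N, if the wrist force passes 120 N, or if a joint passes its speed limit or range.

## Working session

There is one attempt and no reset: what is moved stays moved. The work goes in short steps, each a Python script; the robot and the scene stay as the last script left them, time stands still between calls to the robot, and variables do not carry over. Pictures are saved under pics/ and viewed, and the job is handed in when it is done.

```bash
mkdir -p pics; ls; python3 - <<'E'
from cell import r
import cv2
print(r.get_clock(),r.get_tcp_pos(),r.get_tcp_rot(),r.get_grip_width())
for n in("scene","side","wrist"):
    c=r.capture(n); cv2.imwrite(f"pics/{n}0.png",c["image"]); R=cv2.Rodrigues(c["rvec"])[0]; print(n,(-R.T@c["tvec"].reshape(3)),R[2],c["mtx"][0,0],c["D"])
print(r.get_clock())
E
```

```text
pics
0.0 [ 0.20554793 -0.48237054  0.24443245] [-3.13958729e+00 -4.76253006e-06  4.02823301e-01] 0.08522705472737185
scene [1.10477433 0.35403357 0.64396047] [-0.58586587 -0.40050551 -0.70452574] 366.46197703044953 [-0.07889634  0.          0.          0.          0.        ]
side [0.52577471 0.72089543 0.68526906] [ 0.08515686 -0.76151803 -0.64252517] 375.36304831117144 [-0.06044015  0.          0.          0.          0.        ]
wrist [ 0.27542    -0.45365325  0.37367757] [-0.27202145 -0.11354836 -0.95556847] 284.5711138458855 [-0.06836183  0.          0.          0.          0.        ]
0.15
```

View pics/scene0.png

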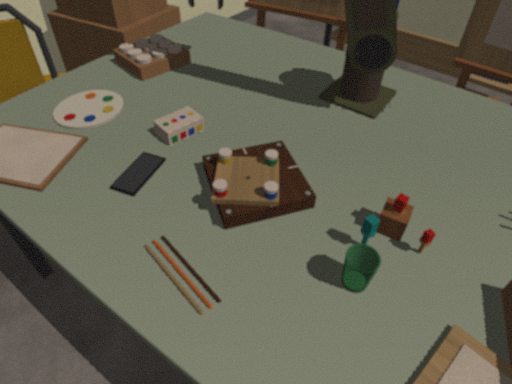

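View pics/side0.png

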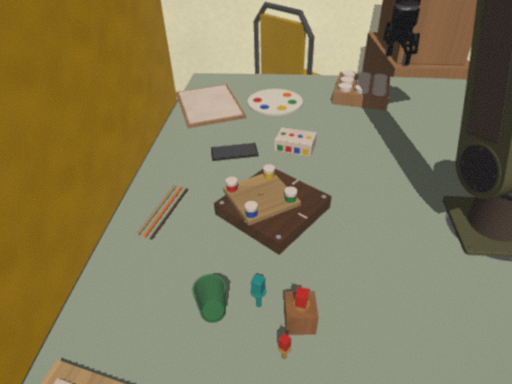

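View pics/wrist0.png

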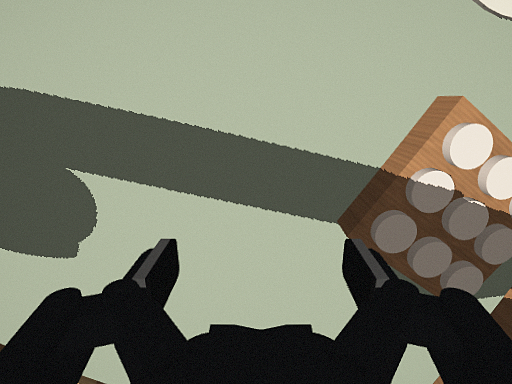

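Pin-like candidates: a red knob in the wooden block (scene 401,203; side 302,297), a small free-standing red one (scene 428,237; side 285,343), and a turquoise one (scene 370,227; side 258,287). The one in the holder is not turquoise and is the larger red one. I'll confirm this in a crop and triangulate.

```bash
cat > h.py <<'E'
import cv2,numpy as np
def cam(c): 
    R=cv2.Rodrigues(np.array(c["rvec"],float))[0]; t=np.array(c["tvec"],float).reshape(3); return R,t
def ray(c,uv):
    R,t=cam(c); p=cv2.undistortPoints(np.array(uv,float).reshape(-1,1,2),c["mtx"],c["D"]).reshape(-1,2)
    d=np.c_[p,np.ones(len(p))]@R; return -R.T@t,d/np.linalg.norm(d,axis=1)[:,None]
def plane(c,uv,z):
    o,d=ray(c,uv); return o+d*((z-o[2])/d[:,2])[:,None]
def tri(c1,u1,c2,u2):
    o1,d1=ray(c1,u1);o2,d2=ray(c2,u2);d1=d1[0];d2=d2[0]
    s=np.linalg.lstsq(np.c_[d1,-d2],o2-o1,rcond=None)[0]; a=o1+s[0]*d1;b=o2+s[1]*d2
    return (a+b)/2,np.linalg.norm(a-b)
def proj(c,P): return cv2.projectPoints(np.array(P,float).reshape(-1,1,3),c["rvec"],c["tvec"],c["mtx"],c["D"])[0].reshape(-1,2)
def blobs(img,lo,hi,amin=15):
    h=cv2.cvtColor(img,cv2.COLOR_BGR2HSV); m=cv2.inRange(h,np.array(lo),np.array(hi)) if lo[0]<=hi[0] else cv2.inRange(h,np.array([0]+lo[1:]),np.array(hi))|cv2.inRange(h,np.array(lo),np.array([180]+hi[1:]))
    n,l,s,ce=cv2.connectedComponentsWithStats(m)
    return [(s[i,4],ce[i].round(1),s[i,:4]) for i in range(1,n) if s[i,4]>=amin],l
E
python3 - <<'E'
from cell import r
import cv2,numpy as np
from h import *
S=r.capture("scene");D=r.capture("side")
for n,c in(("s",S),("d",D)):
    for b in blobs(c["image"],[172,150,80],[8,255,255])[0]: print(n,b)
print(tri(S,(401,203),D,(302,297)),tri(S,(428,237),D,(285,343)),tri(S,(370,227),D,(258,287)))
print("tumbler",tri(S,(361,268),D,(211,298)),"tray hole",tri(S,(248,178),D,(262,194)))
a=cv2.resize(S["image"][180:300,330:450],(400,400),interpolation=2);b=cv2.resize(D["image"][260:360,190:330],(560,400),interpolation=2)
cv2.imwrite("pics/cropA.png",np.hstack([a,b[:,160:]]))
a=cv2.resize(S["image"][135:230,195:320],None,fx=3.1,fy=3.1,interpolation=2);b=cv2.resize(D["image"][160:255,205:335],None,fx=3.1,fy=3.1,interpolation=2)
cv2.imwrite("pics/cropB.png",np.hstack([a,b]))
E
```

```text
s (np.int32(38), array([ 69.3, 116.4]), array([ 65, 114,  10,   6], dtype=int32))
s (np.int32(22), array([182.8, 134.7]), array([181, 132,   5,   6], dtype=int32))
s (np.int32(44), array([221.7, 194. ]), array([217, 190,  10,   8], dtype=int32))
s (np.int32(105), array([402.8, 200.7]), array([397, 194,  12,  19], dtype=int32))
s (np.int32(80), array([429.3, 235.1]), array([425, 229,  10,  15], dtype=int32))
d (np.int32(19), array([287.9, 148.6]), array([286, 147,   5,   4], dtype=int32))
d (np.int32(44), array([231.8, 188.8]), array([227, 186,  10,   6], dtype=int32))
d (np.int32(241), array([301.1, 297.1]), array([295, 287,  14,  21], dtype=int32))
d (np.int32(158), array([284.2, 341.9]), array([279, 333,  12,  19], dtype=int32))
(array([0.49349569, 0.3058723 , 0.08404409]), np.float64(0.00024047764666346592)) (array([0.52132821, 0.38454681, 0.05465284]), np.float64(6.457482750201871e-05)) (array([0.57916847, 0.27578129, 0.06575028]), np.float64(0.00105286272229063))
tumbler (array([0.67107214, 0.30029311, 0.05197662]), np.float64(0.0002729384375851987)) tray hole (array([ 0.59739549, -0.02340695,  0.05167718]), np.float64(0.002587503616724702))
```

View pics/cropA.png

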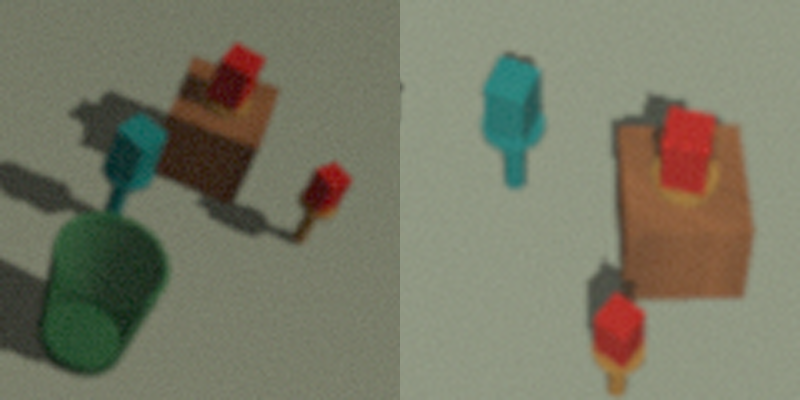

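View pics/cropB.png

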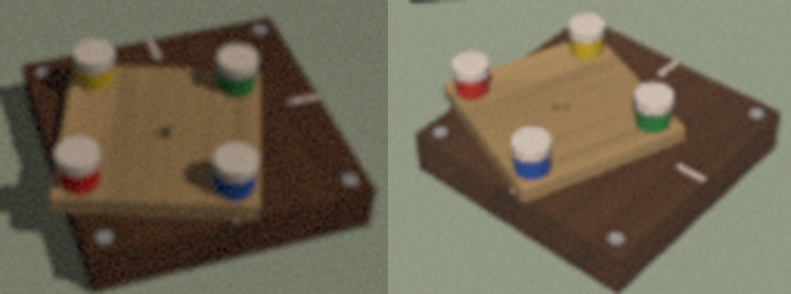

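The crop confirms it: the large red knob sits in the block, and the turquoise and small red ones stand free. Next I'll take wrist views of the tray and then the pin.

```bash
python3 - <<'E'
from cell import r
import cv2,numpy as np,pickle
from h import *
o=[np.pi,0,0]
r.move_to([0.585,-0.023,0.27],o); c=r.capture("wrist"); print(r.get_clock()); pickle.dump(c,open("w_tray.pkl","wb")); cv2.imwrite("pics/w_tray.png",c["image"])
r.move_to([0.49,0.306,0.23],o); c=r.capture("wrist"); print(r.get_clock()); pickle.dump(c,open("w_pin.pkl","wb")); cv2.imwrite("pics/w_pin.png",c["image"])
print(r.get_qpos(),r.get_force())
E
```

```text
2.4417
7.1667
[ 5.58122253e-01  3.56918325e-01 -3.75124147e-02  1.17633107e+00
 -3.36194751e-05 -2.58330523e+00] [ 0.24390617  0.22543575 -0.12977798]
```

View pics/w_tray.png

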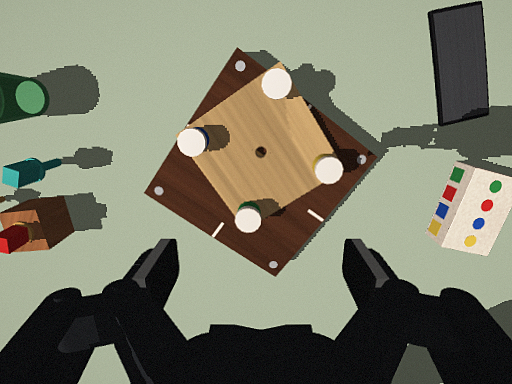

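View pics/w_pin.png

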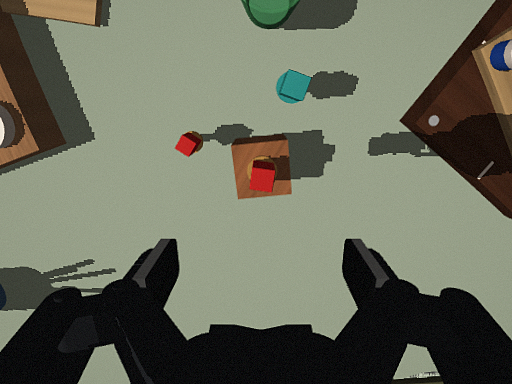

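Wrist views: in the tray view the hole is at (261,152), the caps at (277,83), (192,142), (248,218) and (329,169), the foot corners at about (237,48), (145,192), (276,276) and (378,152), and the white lines at (218,230) and (316,215). In the pin view the red knob is at (263,177) on the holder, and the small red (188,144) and turquoise (293,85) ones stand clear of it.

```bash
python3 - <<'E'
import cv2,numpy as np,pickle
from h import *
T=pickle.load(open("w_tray.pkl","rb"));P=pickle.load(open("w_pin.pkl","rb"))
img=T["image"]
# caps
bl,_=blobs(img,[0,0,190],[180,60,255],100)
caps=[b[1] for b in bl if 300<b[0]<1500]; print([ (b[0],b[1]) for b in bl])
caps=[b[1] for b in bl if 150<b[1][0]<345 and 70<b[1][1]<230 and b[0]>300]
cw=plane(T,caps,0.084); print("caps",cw.round(4)); print("tray centre",cw.mean(0).round(4))
print("hole",plane(T,(261,152),0.054).round(4))
# foot corners by dark brown+tray hull
h=cv2.cvtColor(img,cv2.COLOR_BGR2HSV)
print(h[200,170],h[250,270],h[190,100],h[150,280],h[200,40])
fc=plane(T,[(237,48),(145,192),(276,276),(378,152)],0.04); print("foot corners",fc.round(4),"mean",fc.mean(0).round(4))
sc=plane(T,[(240,66),(159,191),(273,265),(361,160)],0.04); print("screws mean",sc.mean(0).round(4),sc.round(4))
wl=plane(T,[(214,236),(223,223),(308,209),(323,220)],0.04); print("lines",wl.round(4))
# knob
i2=P["image"]; b,l=blobs(i2,[172,150,80],[8,255,255]); print([(x[0],x[1],x[2]) for x in b])
cv2.imwrite("pics/knob.png",np.hstack([cv2.resize(i2[125:210,220:305],(400,400),interpolation=2),cv2.resize(img[120:185,228:293],(400,400),interpolation=2)]))
E
```

```text
[(np.int32(726), array([276.2,  83.2])), (np.int32(620), array([190.8, 142.1])), (np.int32(590), array([328.5, 170. ])), (np.int32(4378), array([473.9, 210.6])), (np.int32(490), array([247.5, 220. ])), (np.int32(152), array([265.3, 258.5])), (np.int32(133), array([263.8, 324.7]))]
caps [[ 0.6794 -0.0411  0.084 ]
 [ 0.6177  0.0527  0.084 ]
 [ 0.5858 -0.1021  0.084 ]
 [ 0.5243 -0.0089  0.084 ]]
tray centre [ 0.6018 -0.0248  0.084 ]
hole [[ 0.6013 -0.0252  0.054 ]]
[ 10 157  78] [  9 159  77] [ 42  36 182] [ 18 121 181] [ 12 154  58]
foot corners [[ 0.7214  0.0027  0.04  ]
 [ 0.5455  0.1303  0.04  ]
 [ 0.4158 -0.0473  0.04  ]
 [ 0.5993 -0.1757  0.04  ]] mean [ 0.5705 -0.0225  0.04  ]
screws mean [ 0.5679 -0.0217  0.04  ] [[ 7.015e-01 -5.000e-04  4.000e-02]
 [ 5.469e-01  1.110e-01  4.000e-02]
 [ 4.344e-01 -4.260e-02  4.000e-02]
 [ 5.888e-01 -1.545e-01  4.000e-02]]
lines [[ 0.4809  0.0404  0.04  ]
 [ 0.5007  0.027   0.04  ]
 [ 0.5212 -0.0889  0.04  ]
 [ 0.505  -0.1104  0.04  ]]
[(np.int32(264), array([185.2, 145.3]), array([175, 135,  21,  22], dtype=int32)), (np.int32(539), array([261.7, 179.5]), array([249, 167,  26,  26], dtype=int32))]
```

View pics/knob.png

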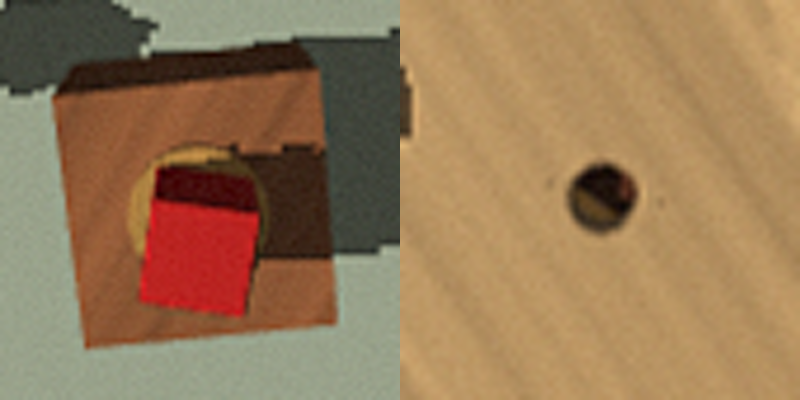

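```bash
python3 - <<'E'
import cv2,numpy as np,pickle
from h import *
P=pickle.load(open("w_pin.pkl","rb"))
q=np.array([(155,200),(258,212),(245,316),(140,300)])/(400/85)+[220,125]
w=plane(P,q,0.1);print(w.round(4),w.mean(0).round(4))
for i in range(4):
    e=w[(i+1)%4]-w[i]; print(np.linalg.norm(e).round(4),np.degrees(np.arctan2(e[1],e[0]))%90)
hq=np.array([(55,97),(318,70),(336,324),(86,348)])/(400/85)+[220,125]
w=plane(P,hq,0.06);print(w.mean(0).round(4),[np.linalg.norm(w[(i+1)%4]-w[i]).round(4) for i in range(4)])
E
```

```text
[[0.5067 0.3124 0.1   ]
 [0.5043 0.2919 0.1   ]
 [0.4826 0.2942 0.1   ]
 [0.486  0.3155 0.1   ]] [0.4949 0.3035 0.1   ]
0.0206 83.21597141868078
0.0218 83.9068969863904
0.0216 80.94093586411567
0.021 81.25319789463043
[0.4945 0.3034 0.06  ] [np.float64(0.059), np.float64(0.0598), np.float64(0.0592), np.float64(0.0597)]
```

```bash
python3 - <<'E'
from cell import r
import cv2,numpy as np
y=np.radians(-7.5); o=[np.pi,0,y]
r.line_to([0.4947,0.3035,0.15],vel=0.15,orientation=o)
print(r.line_to([0.4947,0.3035,0.082],vel=0.06,force_limit=8),r.get_tcp_pos())
r.close_gripper(60); print(r.get_grip_width(),r.get_force(),r.get_clock())
r.line_to([0.4947,0.3035,0.185],vel=0.1)
print(r.get_grip_width(),r.get_force(),r.get_tcp_pos(),r.get_tcp_rot(),r.get_clock())
for n in("side","wrist"):
    cv2.imwrite(f"pics/{n}1.png",r.capture(n)["image"])
E
```

```text
False [0.49504418 0.303727   0.082436  ]
0.021012029570694347 [0.3201462  0.86655951 1.21556586] 9.7333
0.02150626607824777 [ 0.52576536  0.13925055 -1.20262087] [0.4942     0.30319363 0.18422009] [ 3.14060352e+00  1.20656026e-03 -1.30897671e-01] 10.9167
```

View pics/side1.png

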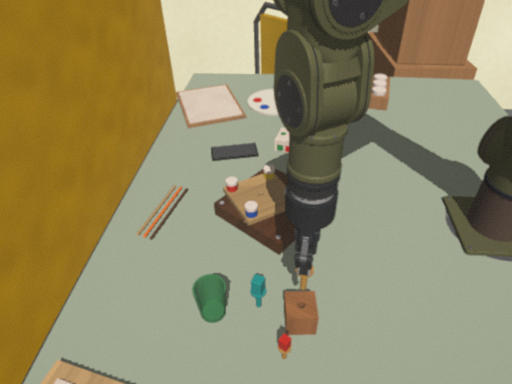

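View pics/wrist1.png

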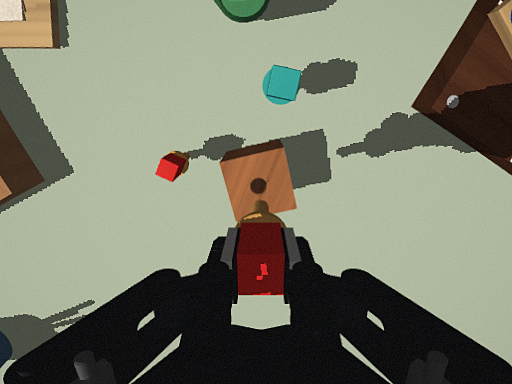

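The side view shows the pin held at (303,282) above the empty hole. Now I'll take it to the tray.

```bash
python3 - <<'E'
from cell import r
import cv2,numpy as np
o=[np.pi,0,np.radians(-56.6)]
X,Y=0.6014,-0.0251
r.line_to([X,Y,0.185],vel=0.2,orientation=o); 
r.line_to([X,Y,0.135],vel=0.1); r.sleep(0.2); print(r.get_clock(),r.get_tcp_pos(),r.get_force())
for n in("side","scene"):
    im=r.capture(n)["image"]; cv2.imwrite(f"pics/{n}2.png",im[120:260,190:350] if n=="scene" else im[140:260,190:350])
h=r.line_to([X,Y,0.1165],vel=0.025,force_limit=6); print(h,r.get_tcp_pos(),r.get_force(),r.get_grip_width(),r.get_clock())
E
```

```text
13.7417 [ 0.60209989 -0.02512285  0.13592887] [ 0.29618045 -0.38883947 -0.96055316]
False [ 0.60151938 -0.02510405  0.11658269] [-0.06136286 -0.23083988 -0.63087853] 0.020901700293870326 14.7333
```

The nose went into the tray hole with no force change. Now I'll slide to the foot centre and probe the 6 mm ring lightly.

```bash
cat > probe.py <<'E'
from cell import r
import numpy as np
C=np.array([0.569,-0.022]); HOV=0.1125
def probe(p,zmin=0.1025,fl=5):
    r.line_to([p[0],p[1],HOV],vel=0.03)
    hit=r.line_to([p[0],p[1],zmin],vel=0.02,force_limit=fl)
    t=r.get_tcp_pos(); f=r.get_force()
    print(np.round((t[:2]-C)*1000,1),"z %.2f"%(t[2]*1000),hit,np.round(f,1),"t %.1f"%r.get_clock(),flush=True)
    return hit,t,f
E
python3 - <<'E'
from probe import *
r.line_to([*(C+[0.006,0]),0.1165],vel=0.05); print(r.get_tcp_pos(),r.get_force(),r.get_clock())
for a in (0,30,60):
    h,t,f=probe(C+0.006*np.array([np.cos(np.radians(a)),np.sin(np.radians(a))]))
    if not h: break
print(r.get_grip_width())
E
```

```text
[ 0.57413356 -0.02188626  0.11651765] [-0.44817567  0.65023955 -1.60827441] 15.4167
[6.2 0. ] z 110.65 True [-0.3 -0.2  4. ] t 16.0
[5.5 2.7] z 110.67 True [-0.2  0.2  4.4] t 16.5
[3.1 5.3] z 110.67 True [-0.  -0.1  4.7] t 17.1
0.020991174044002373
```

```bash
python3 - <<'E'
from probe import *
for a in range(90,360,30):
    h,t,f=probe(C+0.006*np.array([np.cos(np.radians(a)),np.sin(np.radians(a))]))
    if not h or t[2]<0.1103: break
print(r.get_grip_width())
E
```

```text
[0.  6.1] z 110.67 True [-0.6  0.2  4.4] t 17.7
[-3.1  5.2] z 110.62 True [0.1 0.9 4.5] t 18.2
[-5.3  3. ] z 110.36 True [-0.7  0.   5.4] t 18.8
[-5.9 -0. ] z 104.52 True [-0.1  0.3 -0.2] t 19.5
0.02118808236750119
```

At 180° the nose dropped 6 mm into the bush. I'll push on gently.

```bash
python3 - <<'E'
from probe import *
t=r.get_tcp_pos(); x,y=t[0],t[1]; print(t,r.get_force())
for i in range(4):
    h=r.line_to([x,y,0.0755],vel=0.025,force_limit=8); t=r.get_tcp_pos()
    print(h,np.round((t[:2]-C)*1000,2),"z %.2f"%(t[2]*1000),np.round(r.get_force(),1),r.get_ft_torque().round(2),r.get_clock(),flush=True)
    if t[2]<0.078 or not h: break
print(r.get_grip_width())
E
```

```text
[ 0.56309722 -0.02200534  0.10451846] [-0.07946281  0.27619757 -0.15725092]
True [-5.84 -0.07] z 99.42 [ 0.4 -0.5  0.8] [-0.03 -0.25  0.  ] 19.975
True [-5.94 -0.16] z 88.17 [ 1.   0.6 -1.1] [-0.13 -0.32 -0.03] 20.55
True [-5.94 -0.17] z 76.24 [-0.3  0.8  4.3] [ 0.01  0.02 -0.03] 21.0583
0.02107754062777634
```

```bash
python3 - <<'E'
from probe import *
import cv2
t=r.get_tcp_pos(); r.sleep(0.2); print(r.get_force())
r.open(); print(r.get_grip_width(),r.get_force(),r.get_clock())
r.line_to([t[0],t[1],0.20],vel=0.12); 
w=r.capture("wrist")
r.line_to([t[0],t[1],0.27],vel=0.2); r.line_to([0.45,-0.25,0.27],vel=0.25)
s=r.capture("scene");d=r.capture("side"); print(r.get_clock(),r.get_force())
cv2.imwrite("pics/w3.png",w["image"])
a=cv2.resize(s["image"][130:230,195:320],(400,320),interpolation=2);b=cv2.resize(d["image"][150:255,205:335],(400,320),interpolation=2)
cv2.imwrite("pics/end.png",np.hstack([a,b]))
import pickle; pickle.dump((w,s,d),open("end.pkl","wb"))
E
```

```text
[-0.26300601  0.54847616  2.96554222]
0.08526775841473765 [-0.10820523  0.51698416  0.52251961] 21.9
24.9 [ 0.43206373 -0.07802572  0.15673748]
```

View pics/w3.png

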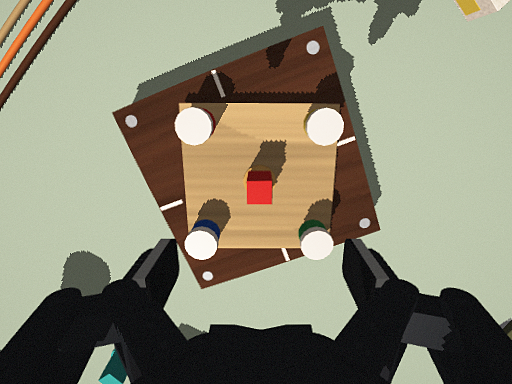

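View pics/end.png

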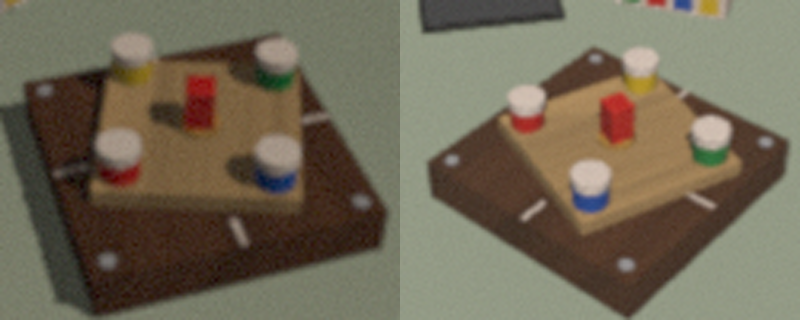

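The pin stands upright with its collar on the tray; in the wrist view the knob is at (260,188), and the tray lies flat. One height check, then I'll hand in.

```bash
python3 - <<'E'
import pickle
from h import *
from cell import r
w,s,d=pickle.load(open("end.pkl","rb"))
f=lambda x,y,x0,y0,sx,sy:(x0+x*sx,y0+y*sy)
# collar bottom-centre-ish and knob top centre in the end.png halves
S=lambda x,y:f(x,y,195,130,125/400,100/320);D=lambda x,y:f(x-400,y,205,150,130/400,105/320)
print("knob top",tri(s,S(201,82),d,D(617,102)))
print("knob top from wrist at z=.094",plane(w,(259.5,191),0.094))
bl,_=blobs(w["image"],[0,0,190],[180,60,255],300)
caps=[b[1] for b in bl if 170<b[1][0]<350 and 100<b[1][1]<260]; c=plane(w,caps,0.084); print(len(caps),"tray centre",c.mean(0).round(4))
r.hand_in(); print(r.get_clock())
E
```

```text
knob top (array([ 0.56129932, -0.02073054,  0.09414464]), np.float64(0.002857380958320686))
knob top from wrist at z=.094 [[ 0.56354857 -0.0233023   0.094     ]]
3 tray centre [ 0.5891 -0.0271  0.084 ]
the job is handed in; nothing more can be done
the job is handed in; nothing more can be done
```

I took the red-knobbed pin out of its holder, pushed it through the tray hole, and slid the tray over the foot. I then probed the 6 mm ring with about 5 N and found the hole at roughly 180° (the -x side). The pin is pushed home and released, and I handed the job in at about 25 s of the 58 s. No verdict is reported.

**Checks that agreed:**
- **Depth:** the push stopped with the TCP at 76.2 mm, which is where the pin should be fully home, at about 4 N.
- **Height:** the knob top triangulates to z = 94.1 mm, against 94 mm expected when home. The two camera rays missed each other by 2.9 mm, so this is a rough check.
- **Position:** the wrist view puts the knob about 5.6 mm from my estimate of the foot's centre.
- **Appearance:** the pictures show the collar on the tray, the tray flat, and the robot clear of everything.

**Failed or not done:**
- **Tray centre:** my last check picked up only three of the four jar caps, so its figure of (0.589, -0.027) is not usable. I did not repeat it.
- **Bystanders:** I did not measure the carton, tumbler or phone again at the end. The arm was not sent near any of them.
- **Force limit on the way in:** it tripped twice, at 99 and 88 mm, with little force left once the arm had stopped. I continued each time and the pin went in smoothly.

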